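# Nest the hole saws and lock them with the splined arbor

### The arm

A 6-joint arm with a two-finger parallel gripper is mounted at the origin on a cart in front of the work surface, level with it; the furniture and walls round the work are solid. World frame = base frame: x ahead of the robot, y to its left, z up, the work surface at z = 0. Lengths are in m, angles in rad, forces in N, time in s.
With the tool pointing down it reaches from about 0.3 to 0.775 m from the base axis. Payload 14.6 kg.
Tool frame: the origin (TCP) lies on the centre line of the jaws, within the pads' length; the fingertips stand 11 mm ahead of it and the grasp point (between the pads) lies 8 mm behind it; z points along the fingers, y is the line along which they close (so a half turn about z gives the same grasp; the last joint's range is limited). The gripper opens to 94 mm and grips with 3 to 60 N. Pads are 16 mm wide; open, the fingers measure 119 mm over their backs; the gripper's body (75 mm by 177 mm) begins 78 mm behind the grasp point.
Start: joints at [-1.415, 0.3, 1.521, -0, 1.321, -0.067], TCP at [0.122, -0.536, 0.216] pointing down, gripper open.
Joint ranges: [-3.03, 3.03], [-0.79, 2.21], [0.23, 2.52], [-1.04, 4.18], [0, 3.07], [-2.55, 2.55]. Speed limits (rad/s): [2.22, 2.22, 2.57, 3.14, 3.14, 3.14].

### API

Orientations are given as a rotation vector (axis times angle).
In Python, from workcell import status, grab_frame, camera_params, robot gives the robot as it stands.
- The arm moves only by the tool drive_tool, never from a script. Its argument "motion" is a list of rows, each an object with "jaw": the finger opening in mm, from 0 to 94; "xyz": the shift along the tool's x, y, z in shares of 75 cm (1.0 is 75 cm), a list of three; "turn": the turn, a rotation vector about the tool's x, y, z in fractions of the full range, 1 being 4 rad, a list of three. In form: [{"jaw": jaw, "xyz": [dx, dy, dz], "turn": [rx, ry, rz]}, ...]. A call has 1 to 20 rows; each row is the pose to reach, as a shift and turn from the pose commanded when the call began, along the tool's axes at that moment; what a row does not reach only later rows make up. A row lasts 1/12 s, in which the tool goes at most 41.7 mm and 7.16 degrees, less where a joint would pass 70% of its speed; a pose out of reach is approached as far as the arm can. A shift or turn number past 1, either way, is cut back to 1. A call with a gripper value outside its range is refused whole. The fingers move at their own pace and stop on an object; "newtons" is the grip in N (left out, the last holds). Time passes only in rows, so rows that repeat a pose let the fingers close. It gives the time, the measured TCP pose, the force, the opening and the grip force at its end, in the units of the state.
- status.read_state(): the state, without advancing time (a new reading comes with each control period).
- grab_frame(name): name is "scene" or "side" or "wrist"; returns the picture (384x512x3 uint8, red, green, blue); there is no depth.
- camera_params(name): a dict with "fx", "fy", "cx", "cy" (pixels), "R" (3x3) and "t" (3): a world point X has camera coordinates R X + t. Camera axes: x right, y down, z forward; pixel columns grow to the right and rows downward; lengths in m; the calibration is good to about 2 mm. A picture is of the moment at which its call begins: read the wrist's pose just before it. camera_params takes no time and is no camera call; for the wrist camera it gives the pose at the moment of the call.
- robot.sign_off(): hands the job in; it is judged then, once.
The state is a dict: "time_s": time; "q": joint angles; "joint_vel": joint speeds; "joint_efforts": joint torques, N m; "tool_pos": TCP position; "ee_rot": TCP orientation; "ft_force": force on the tool from outside, world axes, zero at the start; "ft_torque": the same for the moment, N m; "width": opening from 0.0 (shut) to 1.0 (fully open); "grip_force": force on a finger pad.
Only numpy, scipy, OpenCV 4.12 (cv2) and the standard library are available. Lean on these libraries where they do the work, as an engineer would, in place of code of your own. Each camera call takes 0.05 s, during which the arm holds its last target. There are 200 camera calls.

### The job

Pack the hole-saw set on its stand: put the blue saw, teeth up, fully down inside the green one, then the yellow saw fully down inside the blue one. Then take the red-handled arbor from its wooden block, lower it upright through the saws, turning it until its four splines mesh with the cross-shaped socket in the stand, slide it home against the spring until its flange is down on the yellow saw's rim, and finish still gripping it and pressing it down so that I can fit the lock pin. Do not disturb the loose tools lying around.

Things in the scene. Friction and masses are not known exactly. Their poses are not given: they have to be found in the camera images.
- stand: fixed stand: dark steel foot plate 124x124x6 mm, on it a grey block 96x96 mm whose top is 45 mm above the bench. The largest saw (green, outside diameter 74 mm, inside 68 mm, 3 mm floor, rim 73 mm above the bench) is fixed on the block's top. Origin: centre of the underside, z up; x and y parallel to the block's sides and to the socket's slots.
- socket (a point): centre of the mouth of the cross-shaped socket, level with the block's top, 45 mm above the bench (the green saw's floor, with a 37 mm hole round it, is 3 mm higher). Two slots 29 mm long and 10 mm wide cross along this frame's x and y: the arbor meshes at any of four turns 90 degrees apart. A sprung brass plate lies 18 mm below the mouth.
- spring_plate (a joint): brass cross-shaped plate at the bottom of the socket, on a spring: 0 at rest, grows in m as it is pressed down, at most 0.015. About 4 N starts it, then 0.6 N more per mm; it springs back when let go. With the saws nested and the arbor's flange down on the yellow saw's rim it reads 0.012 (11 N).
- saw_medium: blue hole saw standing loose, teeth up: round cup 62 mm outside and 56 mm inside diameter, 56 mm tall, 0.14 kg, 3 mm floor with a 37 mm hole. Origin: centre of the underside, z up. Nested in the green saw its underside is 48 mm and its rim 104 mm above the bench, 31 mm above the green rim; grip it round the outside near the rim.
- saw_small: yellow hole saw standing loose, teeth up: round cup 50 mm outside and 44 mm inside diameter, 84 mm tall, 0.14 kg, 3 mm floor with a 37 mm hole. Origin: centre of the underside, z up. Nested in the blue saw its underside is 51 mm and its rim 135 mm above the bench, 31 mm above the blue rim; grip it round the outside near the rim.
- parking_block: fixed wooden block 70x70x42 mm with a round hole, 30 mm in diameter and 34 mm deep, in which the arbor stands upright. Origin: centre of the underside, z up.
- arbor: arbor, 169 mm long, about 0.22 kg, upright in the wooden block. Origin: centre of its lower end, z up the stem. Four splines up to 60 mm: a cross 26 mm wide along x and y, ribs 7 mm thick, their lower edges and ends rounded with 3.5 mm radius as lead-in. Shank 18 mm thick; flange 56 mm wide from 120 to 125 mm. Home, the lower end is 30 mm below the socket's mouth.
- arbor_handle (a point): middle of the arbor's red T-handle bar, on the stem's axis 157 mm above its lower end. The bar is 72 mm long along x, 18 mm thick along y and 24 mm high: grip it across y. Axes as arbor, so the ribs lie along and across the bar.
- sanding_block: bystander: loose cork sanding block, 64x106x31 mm
- pliers: bystander: loose pliers with blue handles, 63x186x12 mm
- screwdriver_1: bystander: loose screwdriver with orange handle, 27x200x30 mm
- carpenter_pencil: bystander: loose flat red pencil, 13x165x8 mm
Things that resemble listed ones, but are neither listed nor needed, are in the scene too. There is more than one size of the saw_medium; the job needs the largest.

How it is judged:
By the outcome, as a careful person would: the job done as asked, in the order asked, and still so for the second after the job is handed in, while the arm keeps its last pose, push and grip.
It also fails if it takes over 72 s, if anything falls off the work surface, if the arm or the gripper's body presses on something with over 40 N, if the wrist force passes 120 N, or if a joint passes its speed limit or range.

## Working session

There is one attempt and no reset: what is moved stays moved. The work goes in short steps, Python scripts to look and compute and a tool call to move; the robot and the scene stay as the last step left them, time stands still between calls to the robot, and variables do not carry over. Pictures are saved under pics/ and viewed, at most 10 in all, crops included, and the job is handed in when it is done.

Besides the shell and the picture viewer there is one more tool, called after "Request:" by a JSON object that holds its "op" and its "data". drive_tool: Moves the arm, as the interface text tells. Its arguments: {"type":"object","properties":{"motion":{"type":"array"},"newtons":{"type":"number"}},"required":["motion"]}

```bash
ls; mkdir -p pics; python3 - <<'E'
from workcell import status, grab_frame, camera_params, robot
import cv2, numpy as np
print(status.read_state())
a=[]
for n in("scene","side","wrist"):
    im=grab_frame(n)[:,:,::-1]; cv2.imwrite(f"pics/{n}0.png",im)
    p=camera_params(n); print(n,{k:np.round(v,4).tolist() for k,v in p.items()})
E
```

```text
pics
{'time_s': 0.0, 'q': array([-1.41463697e+00,  3.00472802e-01,  1.52155783e+00, -9.48561414e-06,
        1.32069225e+00, -6.65984938e-02]), 'joint_vel': array([ 0.00075718,  0.00108533,  0.00175759, -0.00206061,  0.00047706,
       -0.00017419]), 'joint_efforts': array([-1.53592387e-04, -5.31811166e+01, -3.52736771e+01,  7.08374265e-02,
        2.43608822e-02, -9.29064868e-05]), 'tool_pos': array([ 0.12146444, -0.53617484,  0.21589522]), 'ee_rot': array([-3.12100454e+00, -3.49062429e-01,  9.38608691e-05]), 'ft_force': array([ 0.4427751 ,  1.26103825, -0.21690416]), 'ft_torque': array([-0.01003777, -0.01588448, -0.06102646]), 'grip_force': 0.0, 'width': 1.000516796183466}
scene {'fx': 371.2437, 'fy': 371.2437, 'cx': 261.1902, 'cy': 197.74, 'R': [[-0.803, -0.596, -0.0056], [-0.2699, 0.372, -0.8881], [0.5314, -0.7116, -0.4596]], 't': [0.4897, 0.1958, 1.1985]}
side {'fx': 428.1971, 'fy': 428.1971, 'cx': 246.7667, 'cy': 191.8389, 'R': [[0.9188, -0.3944, -0.0185], [-0.1716, -0.3568, -0.9183], [0.3555, 0.8469, -0.3955]], 't': [-0.4262, 0.2178, 1.3121]}
wrist {'fx': 288.2484, 'fy': 288.2484, 'cx': 250.1784, 'cy': 189.4713, 'R': [[0.2196, -0.9756, -0.0016], [-0.9458, -0.2133, 0.2447], [-0.2391, -0.0523, -0.9696]], 't': [-0.5489, -0.0245, 0.3917]}
```

View pics/scene0.png

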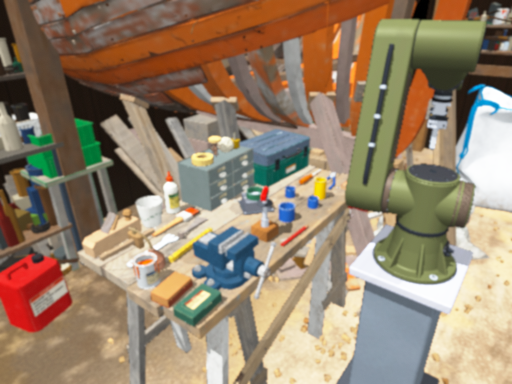

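View pics/side0.png

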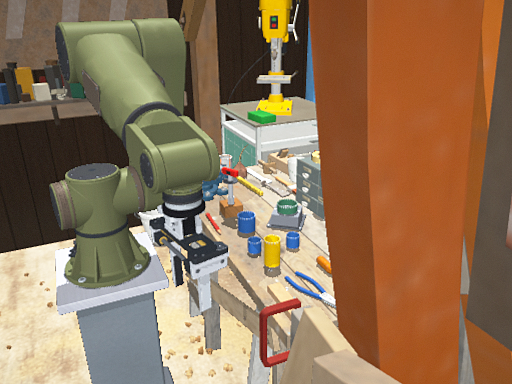

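Scene view: large blue saw at (287,212), smaller blues at (313,202) and (290,191), yellow (320,187), green on its stand about (255,200), arbor (266,205–230). Side view: large blue (246,222), yellow (272,255), green (287,207), arbor (230,190).

```bash
cat > h.py <<'E'
from workcell import status, grab_frame, camera_params, robot
import cv2, numpy as np
from scipy.spatial.transform import Rotation as Ro
HSV={'blue':((105,140,60),(122,255,255)),'yellow':((22,150,120),(32,255,255)),'green':((60,80,30),(90,255,200)),'red':((0,170,110),(6,255,255))}
def blobs(im,c,amin=30):
    m=cv2.inRange(cv2.cvtColor(im,cv2.COLOR_BGR2HSV),*HSV[c])
    n,l,s,ce=cv2.connectedComponentsWithStats(m)
    return [(ce[i].round(1).tolist(),s[i].tolist()) for i in range(1,n) if s[i][4]>=amin],l
def ray(p,uv):
    d=p['R'].T@np.array([(uv[0]-p['cx'])/p['fx'],(uv[1]-p['cy'])/p['fy'],1]); o=-p['R'].T@p['t']
    return o,d
def onz(p,uv,z):
    o,d=ray(p,uv); return o+d*(z-o[2])/d[2]
def proj(p,X):
    c=p['R']@np.asarray(X)+p['t']; return np.array([p['fx']*c[0]/c[2]+p['cx'],p['fy']*c[1]/c[2]+p['cy']])
def tri(p1,u1,p2,u2):
    o1,d1=ray(p1,u1);o2,d2=ray(p2,u2)
    s=np.linalg.lstsq(np.c_[d1,-d2],o2-o1,rcond=None)[0]
    a=o1+s[0]*d1;b=o2+s[1]*d2; return (a+b)/2,np.linalg.norm(a-b)
def totool(X,st=None):
    "world point -> shift in tool axes, mm"
    st=st or status.read_state()
    return Ro.from_rotvec(st['ee_rot']).inv().apply(np.asarray(X)-st['tool_pos'])*1e3
E
python3 - <<'E'
from h import *
A={n:cv2.imread(f'pics/{n}0.png') for n in('scene','side','wrist')}
P={n:camera_params(n) for n in A}
for n in('scene','side'):
    for c in HSV:
        for b in blobs(A[n],c)[0]:
            x,y=b[0]
            if (230<x<345 and 160<y<260 and n=='scene') or (190<x<350 and 150<y<310 and n=='side'): print(n,c,b)
w=P['wrist'];print(-w['R'].T@w['t'])
print(Ro.from_rotvec(status.read_state()['ee_rot']).as_matrix().round(3))
c1=cv2.resize(A['scene'][160:250,230:350],None,fx=6,fy=6,interpolation=2)[:,:720]
cv2.imwrite('pics/c1.png',c1)
c2=cv2.resize(A['side'][145:305,195:345],None,fx=3.7,fy=3.7,interpolation=2)
cv2.imwrite('pics/c2.png',c2)
E
```

```text
scene blue ([289.7, 191.7], [286, 187, 8, 10, 74])
scene blue ([312.4, 202.1], [308, 197, 10, 11, 90])
scene blue ([286.5, 212.3], [280, 203, 14, 19, 221])
scene yellow ([319.7, 187.6], [314, 178, 12, 22, 211])
scene green ([278.5, 168.8], [253, 148, 56, 38, 884])
scene green ([253.2, 193.0], [247, 187, 14, 13, 103])
scene red ([263.9, 193.4], [260, 187, 8, 13, 67])
scene red ([293.3, 236.1], [282, 227, 24, 19, 69])
side blue ([246.3, 222.3], [238, 212, 17, 21, 294])
side blue ([292.5, 240.1], [287, 232, 12, 16, 164])
side blue ([254.3, 245.3], [248, 237, 13, 17, 166])
side blue ([310.5, 281.0], [295, 272, 30, 21, 109])
side blue ([301.8, 288.3], [285, 277, 37, 22, 136])
side yellow ([249.3, 185.6], [237, 177, 26, 18, 115])
side yellow ([271.8, 251.0], [264, 235, 16, 32, 448])
side green ([247.1, 159.4], [241, 151, 14, 16, 126])
side green ([286.8, 202.3], [278, 200, 18, 6, 81])
side green ([286.9, 210.2], [278, 206, 19, 8, 107])
side red ([230.1, 171.5], [222, 168, 16, 9, 83])
side red ([212.1, 221.5], [206, 214, 13, 16, 53])
[ 0.19101073 -0.52027853  0.38492344]
[[ 0.975  0.221 -0.   ]
 [ 0.221 -0.975  0.001]
 [ 0.    -0.001 -1.   ]]
```

View pics/c2.png

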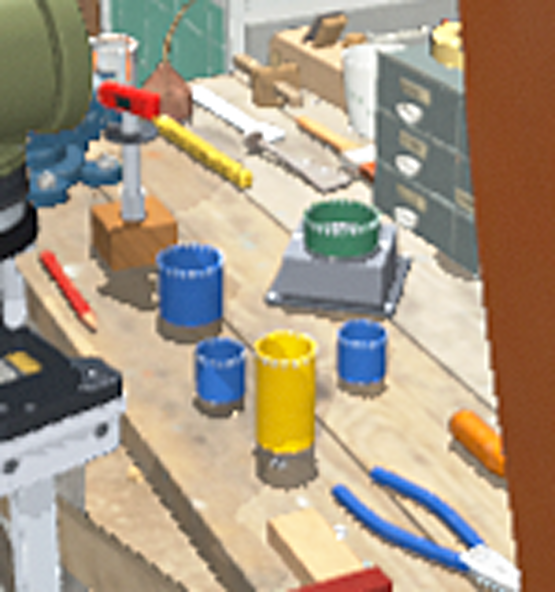

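The crop shows the arbor in its block at upper left, the large blue saw at full-image (246,222), green on its stand at (287,206), yellow at (272,251), and two small blue decoys.

```bash
python3 - <<'E'
from h import *
s,d=camera_params('scene'),camera_params('side')
for n,a,b in [('blue',(286.5,212.3),(246.3,222.3)),('yel',(319.7,187.6),(271.8,251)),('small1',(289.7,191.7),(292.5,240.1)),('small2',(312.4,202.1),(254.3,245.3)),('green',(253.5,193.2),(286.8,206)),('handle',(263.9,193.4),(230.1,171.5))]:
    X,e=tri(s,a,d,b);print(n,X.round(4),round(e,4),np.hypot(*X[:2]).round(3))
E
```

```text
blue [0.4722 0.023  0.0242] 0.0009 0.473
yel [ 0.4565 -0.2102  0.0414] 0.0013 0.503
small1 [ 0.5637 -0.1435  0.0179] 0.0005 0.582
small2 [ 0.4391 -0.1197  0.0168] 0.0004 0.455
green [0.631  0.0214 0.0569] 0.0028 0.631
handle [0.473  0.1677 0.1638] 0.0007 0.502
```

The rows are not in the units I measure in: shifts go in shares of 75 cm and turns go in shares of 4 rad. I convert before sending: 502 mm is 0.6693, -415 mm is -0.5533, 0.221 rad is 0.0553.

Request:
{"op": "drive_tool", "data": {"motion": [{"jaw": 94, "xyz": [0.6693, -0.5533, -0.1133], "turn": [0, 0, 0.0553]}, {"jaw": 94, "xyz": [0.6693, -0.5533, -0.1133], "turn": [0, 0, 0.0553]}, {"jaw": 94, "xyz": [0.6693, -0.5533, -0.1133], "turn": [0, 0, 0.0553]}, {"jaw": 94, "xyz": [0.6693, -0.5533, -0.1133], "turn": [0, 0, 0.0553]}, {"jaw": 94, "xyz": [0.6693, -0.5533, -0.1133], "turn": [0, 0, 0.0553]}, {"jaw": 94, "xyz": [0.6693, -0.5533, -0.1133], "turn": [0, 0, 0.0553]}, {"jaw": 94, "xyz": [0.6693, -0.5533, -0.1133], "turn": [0, 0, 0.0553]}, {"jaw": 94, "xyz": [0.6693, -0.5533, -0.1133], "turn": [0, 0, 0.0553]}, {"jaw": 94, "xyz": [0.6693, -0.5533, -0.1133], "turn": [0, 0, 0.0553]}, {"jaw": 94, "xyz": [0.6693, -0.5533, -0.1133], "turn": [0, 0, 0.0553]}, {"jaw": 94, "xyz": [0.6693, -0.5533, -0.1133], "turn": [0, 0, 0.0553]}, {"jaw": 94, "xyz": [0.6693, -0.5533, -0.1133], "turn": [0, 0, 0.0553]}, {"jaw": 94, "xyz": [0.6693, -0.5533, -0.1133], "turn": [0, 0, 0.0553]}, {"jaw": 94, "xyz": [0.6693, -0.5533, -0.1133], "turn": [0, 0, 0.0553]}, {"jaw": 94, "xyz": [0.6693, -0.5533, -0.1133], "turn": [0, 0, 0.0553]}, {"jaw": 94, "xyz": [0.6693, -0.5533, -0.1133], "turn": [0, 0, 0.0553]}, {"jaw": 94, "xyz": [0.6693, -0.5533, -0.1133], "turn": [0, 0, 0.0553]}, {"jaw": 94, "xyz": [0.6693, -0.5533, -0.1133], "turn": [0, 0, 0.0553]}]}}

```text
time_s: 1.65
tool_pos: [0.5197, -0.0197, 0.3009]
ee_rot: [-3.142, -0.007, 0.002]
ft_force: [-0.0, -0.3, -0.0]
width: 0.998
grip_force: 0.0
```

```bash
python3 - <<'E'
from h import *
import pickle
p=camera_params('wrist'); im=np.ascontiguousarray(grab_frame('wrist')[:,:,::-1]); cv2.imwrite('pics/w1.png',im); pickle.dump(p,open('w1.pkl','wb'))
st=status.read_state(); print(st['time_s'],st['tool_pos'],st['q'].round(3),Ro.from_rotvec(st['ee_rot']).as_matrix().round(3))
print(-p['R'].T@p['t'],p['R'].round(3).tolist())
for c in HSV:
    for b in blobs(im,c,150)[0]: print(c,b)
cv2.imwrite('pics/w1b.png',cv2.resize(im,(768,576),interpolation=2))
E
```

```text
1.7 [ 0.51922976 -0.02062561  0.30093461] [-0.11   0.18   1.474 -0.     1.489  1.458] [[ 1.     0.003 -0.001]
 [ 0.003 -1.    -0.   ]
 [-0.001  0.    -1.   ]]
[ 0.59115256 -0.01894881  0.46966325] [[0.003, -1.0, -0.001], [-0.969, -0.003, 0.246], [-0.246, 0.0, -0.969]]
blue ([339.4, 137.8], [325, 122, 23, 29, 187])
blue ([451.6, 168.2], [413, 162, 83, 19, 508])
blue ([226.4, 178.4], [208, 172, 33, 22, 196])
blue ([454.2, 192.3], [416, 176, 75, 27, 491])
blue ([217.1, 206.1], [200, 188, 40, 30, 423])
blue ([314.0, 220.5], [301, 208, 24, 21, 187])
yellow ([366.3, 196.9], [347, 185, 51, 24, 612])
green ([381.4, 34.8], [336, 0, 121, 57, 2673])
green ([492.0, 46.5], [470, 38, 42, 19, 556])
green ([210.9, 69.5], [194, 57, 48, 39, 238])
red ([78.6, 227.7], [49, 206, 60, 41, 968])
```

View pics/w1b.png

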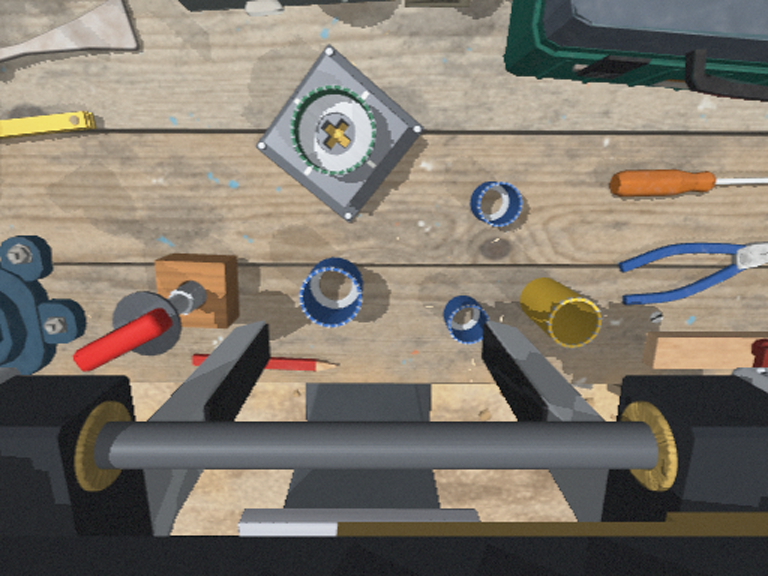

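The view shows the green saw and stand at (225,88) full-res, with the stand turned about 45°. The largest blue saw's rim is at (221,196), yellow's rim at (384,214), the arbor's red bar at (82,226) and its block at (131,194).

```bash
cat >> h.py <<'E'
from scipy.optimize import least_squares
def circ(p,im,c,box,z,R,amin=20,fixR=True):
    "outer hull of coloured blobs in box -> rays onto z -> circle of radius R (robust)"
    x0,y0,x1,y1=box
    m=cv2.inRange(cv2.cvtColor(im,cv2.COLOR_BGR2HSV),*HSV[c]); k=np.zeros_like(m);k[y0:y1,x0:x1]=m[y0:y1,x0:x1]
    n,l,s,_=cv2.connectedComponentsWithStats(k)
    pts=np.concatenate([np.argwhere(l==i)[:,::-1] for i in range(1,n) if s[i][4]>=amin])
    con=np.zeros_like(m);con[pts[:,1],pts[:,0]]=255
    # boundary points of hull, densely sampled
    h=cv2.convexHull(pts.astype(np.int32)); hm=cv2.fillConvexPoly(np.zeros_like(m),h,255)
    cn=max(cv2.findContours(hm,0,cv2.CHAIN_APPROX_NONE)[0],key=len)[:,0]
    W=np.array([onz(p,q,z)[:2] for q in cn.astype(float)])
    cam=(-p['R'].T@p['t'])[:2]; c0=W.mean(0); away=(W-c0)@((c0-cam)/np.linalg.norm(c0-cam))>-0.1*R
    W=W[away]
    f=(lambda v:np.hypot(*(W-v[:2]).T)-(R if fixR else v[2]))
    r=least_squares(f,list(c0)+([] if fixR else [R]),loss='soft_l1',f_scale=.001)
    return r.x.round(4),np.sqrt(np.mean(f(r.x)**2)).round(5)
E
python3 - <<'E'
from h import *
import pickle
p=pickle.load(open('w1.pkl','rb')); im=cv2.imread('pics/w1.png')
for a in [('blue',(195,165,250,225),.056,.031),('yellow',(340,180,405,235),.084,.025),('green',(190,52,255,122),.073,.037)]:
    print(a[0],circ(p,im,*a),circ(p,im,*a,fixR=False))
for u in [(330,50),(418,128),(348,215),(262,145)]: print('corner',onz(p,(u[0]/1.5,u[1]/1.5),.006)[:2].round(4))
m=cv2.inRange(cv2.cvtColor(im,cv2.COLOR_BGR2HSV),*HSV['red']); m[:,:45]=0;m[:,115:]=0;m[250:]=0
r=cv2.minAreaRect(np.argwhere(m)[:,::-1].astype(np.float32)); b=cv2.boxPoints(r); print(r)
for q in b: print(onz(p,q,.177)[:2].round(4))
print('handle c',onz(p,r[0],.170).round(4))
for u in [(157,254),(238,256),(236,328),(158,322)]:print('block',onz(p,(u[0]/1.5,u[1]/1.5),.042)[:2].round(4))
E
```

```text
blue (array([0.4745, 0.0255]), np.float64(0.00094)) (array([0.4729, 0.0262, 0.0297]), np.float64(0.0005))
yellow (array([ 0.4911, -0.2035]), np.float64(0.00935)) (array([ 0.4759, -0.2022,  0.0145]), np.float64(0.005))
green (array([0.6273, 0.0178]), np.float64(0.00039)) (array([0.6281, 0.0186, 0.0361]), np.float64(0.00033))
corner [0.7084 0.0258]
corner [ 0.6369 -0.0617]
corner [0.5493 0.0103]
corner [0.62   0.0974]
((79.17459869384766, 227.62631225585938), (16.459640502929688, 64.02684020996094), 62.44719314575195)
[0.4647 0.2028]
[0.4988 0.1367]
[0.4824 0.1305]
[0.4474 0.1974]
handle c [0.4708 0.1708 0.17  ]
block [0.5132 0.2001]
block [0.5114 0.119 ]
block [0.4348 0.1269]
block [0.4412 0.2078]
```

In the tool's units: 180 mm is 0.24, -46 mm is -0.0613.

Request:
{"op": "drive_tool", "data": {"motion": [{"jaw": 94, "xyz": [-0.0613, -0.06, 0.24], "turn": [0, 0, 0]}, {"jaw": 94, "xyz": [-0.0613, -0.06, 0.24], "turn": [0, 0, 0]}, {"jaw": 94, "xyz": [-0.0613, -0.06, 0.24], "turn": [0, 0, 0]}, {"jaw": 94, "xyz": [-0.0613, -0.06, 0.24], "turn": [0, 0, 0]}, {"jaw": 94, "xyz": [-0.0613, -0.06, 0.24], "turn": [0, 0, 0]}, {"jaw": 94, "xyz": [-0.0613, -0.06, 0.24], "turn": [0, 0, 0]}, {"jaw": 94, "xyz": [-0.0613, -0.06, 0.24], "turn": [0, 0, 0]}]}}

```text
time_s: 2.28
tool_pos: [0.4731, 0.0233, 0.1219]
ee_rot: [3.142, 0.001, -0.001]
ft_force: [-0.1, -0.2, 1.2]
width: 0.999
grip_force: 0.0
```

```bash
sed -i "s/'yellow':((22,150,120)/'yellow':((20,140,70)/" h.py; python3 - <<'E'
from h import *
import pickle
p=camera_params('wrist'); im=np.ascontiguousarray(grab_frame('wrist')[:,:,::-1]); cv2.imwrite('pics/w2.png',im); pickle.dump(p,open('w2.pkl','wb'))
st=status.read_state(); print(st['time_s'],st['tool_pos'],Ro.from_rotvec(st['ee_rot']).as_matrix().round(3)[0])
for c in ('blue','yellow','green'):
    for b in blobs(im,c,150)[0]: print(c,b)
print(proj(p,[.4735,.0255,.056]))
p1=pickle.load(open('w1.pkl','rb')); i1=cv2.imread('pics/w1.png')
print(onz(p1,(383.3,214.7),.084),[circ(p1,i1,'yellow',(340,180,405,235),.084,.025,fixR=f) for f in(1,0)])
cv2.imwrite('pics/w2b.png',cv2.resize(im,(768,576),interpolation=2))
E
```

```text
2.3333 [0.47411956 0.02325713 0.12302743] [1.    0.001 0.002]
blue ([438.5, 93.2], [401, 65, 74, 55, 2316])
blue ([248.7, 167.6], [222, 159, 54, 22, 440])
blue ([247.1, 216.1], [213, 186, 71, 51, 1524])
blue ([393.4, 226.3], [364, 200, 60, 54, 1685])
yellow ([482.7, 209.7], [447, 180, 65, 64, 3147])
green ([255.8, 43.5], [218, 28, 75, 27, 543])
[248.45015311 202.53899714]
[ 0.45713262 -0.20686418  0.084     ] [(array([ 0.4575, -0.2054]), np.float64(0.0011)), (array([ 0.4575, -0.2053,  0.0251]), np.float64(0.00107))]
```

View pics/w2b.png

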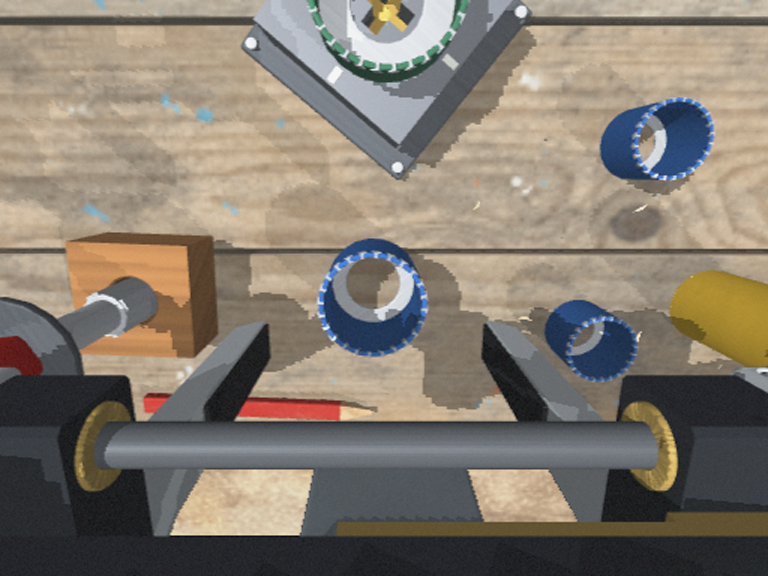

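The large blue rim is centred at (248.7,202.7), which agrees with the position I predicted. Gripping it now.

In the tool's units: 80 mm is 0.1067, 40 mm is 0.0533.

Request:
{"op": "drive_tool", "data": {"newtons": 25, "motion": [{"jaw": 94, "xyz": [0, -0.0027, 0.0533], "turn": [0, 0, 0]}, {"jaw": 94, "xyz": [0, -0.0027, 0.1067], "turn": [0, 0, 0]}, {"jaw": 94, "xyz": [0, -0.0027, 0.1067], "turn": [0, 0, 0]}, {"jaw": 94, "xyz": [0, -0.0027, 0.1067], "turn": [0, 0, 0]}, {"jaw": 54, "xyz": [0, -0.0027, 0.1067], "turn": [0, 0, 0]}, {"jaw": 54, "xyz": [0, -0.0027, 0.1067], "turn": [0, 0, 0]}, {"jaw": 54, "xyz": [0, -0.0027, 0.1067], "turn": [0, 0, 0]}, {"jaw": 54, "xyz": [0, -0.0027, 0.1067], "turn": [0, 0, 0]}, {"jaw": 54, "xyz": [0, -0.0027, 0.1067], "turn": [0, 0, 0]}, {"jaw": 54, "xyz": [0, -0.0027, 0.1067], "turn": [0, 0, 0]}]}}

```text
time_s: 3.17
tool_pos: [0.4738, 0.0261, 0.0423]
ee_rot: [3.141, 0.003, 0.002]
ft_force: [-2.0, 0.1, 8.2]
width: 0.662
grip_force: 25.0
```

In the tool's units: 154 mm is 0.2053, 110 mm is 0.1467.

Request:
{"op": "drive_tool", "data": {"motion": [{"jaw": 54, "xyz": [0, 0, -0.0533], "turn": [0, 0, 0]}, {"jaw": 54, "xyz": [0, 0, -0.1067], "turn": [0, 0, 0]}, {"jaw": 54, "xyz": [0.04, 0.0027, -0.1333], "turn": [0, 0, 0]}, {"jaw": 54, "xyz": [0.0933, 0.0067, -0.1333], "turn": [0, 0, 0]}, {"jaw": 54, "xyz": [0.1467, 0.0107, -0.1333], "turn": [0, 0, 0]}, {"jaw": 54, "xyz": [0.2053, 0.0107, -0.12], "turn": [0, 0, 0]}, {"jaw": 54, "xyz": [0.2053, 0.0107, -0.1067], "turn": [0, 0, 0]}, {"jaw": 54, "xyz": [0.2053, 0.0107, -0.1067], "turn": [0, 0, 0]}, {"jaw": 54, "xyz": [0.2053, 0.0107, -0.1067], "turn": [0, 0, 0]}, {"jaw": 54, "xyz": [0.2053, 0.0107, -0.1067], "turn": [0, 0, 0]}]}}

```text
time_s: 4.0
tool_pos: [0.6265, 0.0185, 0.1222]
ee_rot: [3.142, 0.003, -0.0]
ft_force: [0.4, -0.7, -1.7]
width: 0.663
grip_force: 25.0
```

```bash
python3 - <<'E'
from h import *
import pickle
p=camera_params('wrist'); im=np.ascontiguousarray(grab_frame('wrist')[:,:,::-1]); cv2.imwrite('pics/w3.png',im); pickle.dump(p,open('w3.pkl','wb'))
st=status.read_state(); T=st['tool_pos'];print(st['time_s'],T,st['ft_force'],Ro.from_rotvec(st['ee_rot']).as_matrix().round(3)[0])
for c in ('blue','green'):
    for b in blobs(im,c,150)[0]: print(c,b)
zr=T[2]+.014
for f in(1,0): print('blue',circ(p,im,'blue',(170,120,330,300),zr,.031,fixR=f))
for f in(1,0): print('green',circ(p,im,'green',(150,60,350,300),.073,.037,fixR=f))
cv2.imwrite('pics/w3b.png',cv2.resize(im,(768,576),interpolation=2))
E
```

```text
4.05 [0.62672818 0.01855947 0.1226274 ] [-0.15201888  0.31631481 -0.71315472] [1.    0.002 0.001]
blue ([249.8, 237.9], [198, 176, 106, 105, 5164])
blue ([396.2, 237.7], [378, 226, 45, 24, 642])
green ([472.0, 82.6], [420, 14, 92, 126, 8786])
green ([250.4, 163.8], [223, 158, 56, 16, 264])
blue (array([0.6305, 0.0192]), np.float64(0.00172))
blue (array([0.6303, 0.0192, 0.0309]), np.float64(0.00173))
green (array([0.6619, 0.0184]), np.float64(0.00511))
green (array([0.7445, 0.0167, 0.115 ]), np.float64(0.00419))
```

View pics/w3b.png

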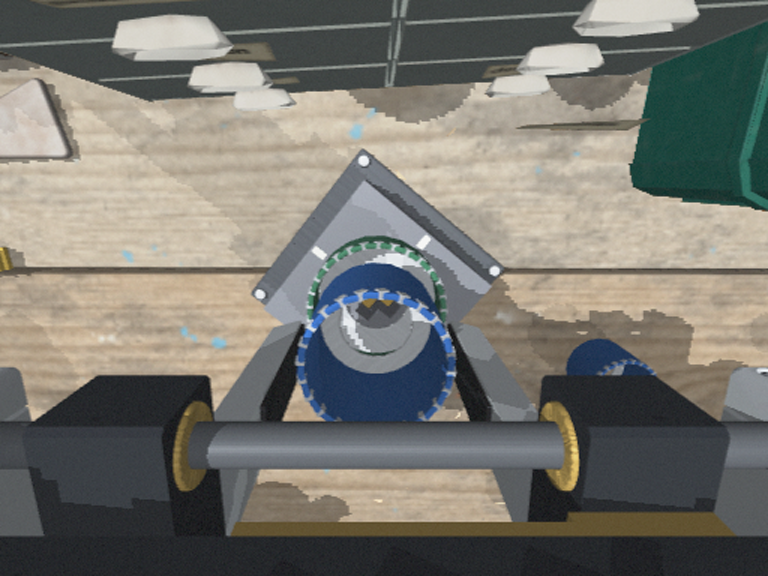

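```bash
python3 - <<'E'
from h import *
import pickle
p=pickle.load(open('w3.pkl','rb')); im=cv2.imread('pics/w3.png')
b=onz(p,(251.3,193.3),.1364); g=onz(p,(250.8,158),.073)
print('blue',b-[.031,0,0],'green',g-[.037,0,0])
print('blue y',[onz(p,(u/1.5,240),.1364)[1].round(4) for u in(298,456)],'green y',[onz(p,(u/1.5,197),.073)[1].round(4) for u in(307,446)])
print(proj(p,[.6277,.0183,.045]),proj(p,[.6277,.0183,.073]))
HSV['blue']=((100,90,60),(125,255,255));HSV['green']=((60,60,30),(95,255,255))
def pts(c,box,z):
    x0,y0,x1,y1=box;m=cv2.inRange(cv2.cvtColor(im,cv2.COLOR_BGR2HSV),*HSV[c])[y0:y1,x0:x1]
    # topmost pixel per column = far edge of rim
    return np.array([onz(p,(x+x0,y0+np.argmax(m[:,x])-.5),z)[:2] for x in range(m.shape[1]) if m[:,x].any()])
W=pts('green',(210,150,292,185),.073)
r=least_squares(lambda v:np.hypot(*(W-v).T)-.037,[.63,.018],loss='soft_l1',f_scale=.0005);print('green fit',r.x,abs(r.fun).mean())
corner=[(364,160),(494,271),(260,294)]
C=[onz(p,(u/1.5,v/1.5),.006)[:2] for u,v in corner];print(np.round(C,4),(C[1]+C[2])/2)
d=C[0]-C[1];e=C[0]-C[2];print(np.degrees(np.arctan2(d[1],d[0])),np.degrees(np.arctan2(e[1],e[0])),np.linalg.norm(d),np.linalg.norm(e))
E
```

```text
blue [0.62552115 0.01859444 0.1364    ] green [0.6303405  0.01880319 0.073     ]
blue y [np.float64(0.049), np.float64(-0.012)] green y [np.float64(0.055), np.float64(-0.0178)]
[251.27688603 198.1264392 ] [251.37862147 207.80455528]
green fit [0.6305098  0.01887803] 0.0007946975185854655
[[ 0.707   0.0265]
 [ 0.635  -0.0608]
 [ 0.6188  0.0981]] [0.62690521 0.01868056]
50.496960675955684 -39.09474683590699 0.11312304172630212 0.11362568678318889
```

In the tool's units: 14 mm is 0.0187, 12 mm is 0.016.

Request:
{"op": "drive_tool", "data": {"motion": [{"jaw": 54, "xyz": [0.0027, 0, 0], "turn": [0, 0, 0]}, {"jaw": 54, "xyz": [0.0027, 0, 0.0053], "turn": [0, 0, 0]}, {"jaw": 54, "xyz": [0.0027, 0, 0.0107], "turn": [0, 0, 0]}, {"jaw": 54, "xyz": [0.0027, 0, 0.0133], "turn": [0, 0, 0]}, {"jaw": 54, "xyz": [0.0027, 0, 0.016], "turn": [0, 0, 0]}, {"jaw": 54, "xyz": [0.0027, 0, 0.0187], "turn": [0, 0, 0]}, {"jaw": 54, "xyz": [0.0027, 0, 0.0187], "turn": [0, 0, 0]}]}}

```text
time_s: 4.63
tool_pos: [0.6291, 0.0185, 0.1069]
ee_rot: [-3.142, -0.003, 0.001]
ft_force: [-0.7, 0.2, -1.2]
width: 0.662
grip_force: 25.0
```

In the tool's units: 16 mm is 0.0213, 14 mm is 0.0187.

Request:
{"op": "drive_tool", "data": {"motion": [{"jaw": 54, "xyz": [0, 0, 0.0053], "turn": [0, 0, 0]}, {"jaw": 54, "xyz": [0, 0, 0.0107], "turn": [0, 0, 0]}, {"jaw": 54, "xyz": [0, 0, 0.016], "turn": [0, 0, 0]}, {"jaw": 54, "xyz": [0, 0, 0.0187], "turn": [0, 0, 0]}, {"jaw": 54, "xyz": [0, 0, 0.0213], "turn": [0, 0, 0]}, {"jaw": 54, "xyz": [0, 0, 0.0213], "turn": [0, 0, 0]}]}}

```text
time_s: 5.13
tool_pos: [0.6292, 0.0185, 0.0909]
ee_rot: [-3.142, -0.003, 0.001]
ft_force: [0.0, 0.7, -1.0]
width: 0.663
grip_force: 25.0
```

In the tool's units: 224 mm is 0.2987, -172 mm is -0.2293.

Request:
{"op": "drive_tool", "data": {"motion": [{"jaw": 54, "xyz": [0, 0, 0.0013], "turn": [0, 0, 0]}, {"jaw": 54, "xyz": [0, 0, 0.0013], "turn": [0, 0, 0]}, {"jaw": 94, "xyz": [0, 0, 0.0013], "turn": [0, 0, 0]}, {"jaw": 94, "xyz": [0, 0, 0.0013], "turn": [0, 0, 0]}, {"jaw": 94, "xyz": [0, 0, 0.0013], "turn": [0, 0, 0]}, {"jaw": 94, "xyz": [0, 0, 0.0013], "turn": [0, 0, 0]}, {"jaw": 94, "xyz": [0, 0, -0.04], "turn": [0, 0, 0]}, {"jaw": 94, "xyz": [0, 0, -0.0933], "turn": [0, 0, 0]}, {"jaw": 94, "xyz": [-0.2293, 0.2987, -0.0933], "turn": [0, 0, 0]}, {"jaw": 94, "xyz": [-0.2293, 0.2987, -0.0933], "turn": [0, 0, 0]}, {"jaw": 94, "xyz": [-0.2293, 0.2987, -0.0933], "turn": [0, 0, 0]}, {"jaw": 94, "xyz": [-0.2293, 0.2987, -0.0933], "turn": [0, 0, 0]}, {"jaw": 94, "xyz": [-0.2293, 0.2987, -0.0933], "turn": [0, 0, 0]}, {"jaw": 94, "xyz": [-0.2293, 0.2987, -0.0933], "turn": [0, 0, 0]}, {"jaw": 94, "xyz": [-0.2293, 0.2987, -0.0933], "turn": [0, 0, 0]}, {"jaw": 94, "xyz": [-0.2293, 0.2987, -0.0933], "turn": [0, 0, 0]}, {"jaw": 94, "xyz": [-0.2293, 0.2987, -0.0933], "turn": [0, 0, 0]}]}}

```text
time_s: 6.55
tool_pos: [0.4572, -0.2069, 0.1619]
ee_rot: [3.141, -0.002, 0.001]
ft_force: [0.5, -0.5, 0.5]
width: 1.005
grip_force: 0.0
```

```bash
python3 - <<'E'
from h import *
import pickle
p=camera_params('wrist'); im=np.ascontiguousarray(grab_frame('wrist')[:,:,::-1]); cv2.imwrite('pics/w4.png',im); pickle.dump(p,open('w4.pkl','wb'))
st=status.read_state(); T=st['tool_pos'];print(st['time_s'],T,st['ft_force'],Ro.from_rotvec(st['ee_rot']).as_matrix().round(3)[0])
print(blobs(im,'yellow',150)[0])
print('pred',proj(p,[.4575,-.206,.084]))
for f in(1,0): print(circ(p,im,'yellow',(170,120,340,280),.084,.025,fixR=f))
s,d=camera_params('scene'),camera_params('side')
a,b=[np.ascontiguousarray(grab_frame(n)[:,:,::-1]) for n in('scene','side')]
cv2.imwrite('pics/s4.png',a);cv2.imwrite('pics/d4.png',b)
for c in('blue',):
  print([q for q in blobs(a,c)[0] if 230<q[0][0]<345 and 150<q[0][1]<260],[q for q in blobs(b,c)[0] if 190<q[0][0]<350 and 150<q[0][1]<310])
print(proj(s,[.6287,.0185,.09]),proj(d,[.6287,.0185,.09]))
h=np.hstack([cv2.resize(im[110:300,150:360],None,fx=2,fy=2),cv2.resize(b[150:300,200:330],(329,380))])
cv2.imwrite('pics/w4b.png',h)
E
```

```text
6.6 [ 0.45785176 -0.20604089  0.16175576] [ 0.47544874 -0.09281369 -0.70140032] [1.    0.001 0.001]
[([250.3, 195.5], [223, 159, 56, 67, 1920])]
pred [249.92071909 198.91910934]
(array([ 0.4578, -0.2065]), np.float64(0.00045))
(array([ 0.4571, -0.2065,  0.0244]), np.float64(0.00025))
[([254.6, 186.6], [248, 180, 14, 14, 160]), ([289.7, 191.7], [286, 187, 8, 10, 74]), ([312.5, 202.1], [308, 197, 10, 11, 88])] [([290.4, 202.4], [286, 198, 10, 9, 72]), ([292.5, 240.1], [287, 232, 12, 16, 163]), ([254.3, 245.2], [248, 237, 13, 17, 166]), ([310.5, 281.0], [295, 272, 30, 21, 109]), ([301.9, 288.4], [285, 277, 37, 22, 137])]
[254.4797159 185.9436187] [287.0094551  197.65890606]
```

View pics/w4b.png

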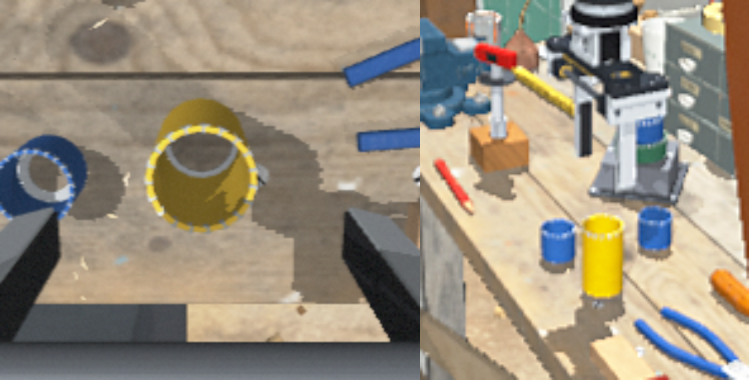

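The yellow rim is centred at about (250,199) full-res, right under the TCP. The blue saw sits inside the green one, and its blob in the scene view matches the predicted nested position.

In the tool's units: 92 mm is 0.1227, 80 mm is 0.1067.

Request:
{"op": "drive_tool", "data": {"newtons": 25, "motion": [{"jaw": 94, "xyz": [0, 0, 0.0533], "turn": [0, 0, 0]}, {"jaw": 94, "xyz": [0, 0, 0.1067], "turn": [0, 0, 0]}, {"jaw": 94, "xyz": [0, 0, 0.1227], "turn": [0, 0, 0]}, {"jaw": 94, "xyz": [0, 0, 0.1227], "turn": [0, 0, 0]}, {"jaw": 42, "xyz": [0, 0, 0.1227], "turn": [0, 0, 0]}, {"jaw": 42, "xyz": [0, 0, 0.1227], "turn": [0, 0, 0]}, {"jaw": 42, "xyz": [0, 0, 0.1227], "turn": [0, 0, 0]}, {"jaw": 42, "xyz": [0, 0, 0.1227], "turn": [0, 0, 0]}, {"jaw": 42, "xyz": [0, 0, 0.1227], "turn": [0, 0, 0]}, {"jaw": 42, "xyz": [0, 0, 0.1227], "turn": [0, 0, 0]}, {"jaw": 42, "xyz": [0, 0, 0.1227], "turn": [0, 0, 0]}]}}

```text
time_s: 7.62
tool_pos: [0.4579, -0.2059, 0.0698]
ee_rot: [3.141, 0.003, 0.001]
ft_force: [0.3, -1.2, 0.6]
width: 0.539
grip_force: 0.7
```

In the tool's units: -224 mm is -0.2987, 171 mm is 0.228.

Request:
{"op": "drive_tool", "data": {"motion": [{"jaw": 42, "xyz": [0, 0, 0], "turn": [0, 0, 0]}, {"jaw": 42, "xyz": [0, 0, 0], "turn": [0, 0, 0]}, {"jaw": 42, "xyz": [0, 0, -0.0533], "turn": [0, 0, 0]}, {"jaw": 42, "xyz": [0, 0, -0.1067], "turn": [0, 0, 0]}, {"jaw": 42, "xyz": [0, 0, -0.16], "turn": [0, 0, 0]}, {"jaw": 42, "xyz": [0.228, -0.2987, -0.16], "turn": [0, 0, 0]}, {"jaw": 42, "xyz": [0.228, -0.2987, -0.16], "turn": [0, 0, 0]}, {"jaw": 42, "xyz": [0.228, -0.2987, -0.16], "turn": [0, 0, 0]}, {"jaw": 42, "xyz": [0.228, -0.2987, -0.16], "turn": [0, 0, 0]}, {"jaw": 42, "xyz": [0.228, -0.2987, -0.16], "turn": [0, 0, 0]}, {"jaw": 42, "xyz": [0.228, -0.2987, -0.16], "turn": [0, 0, 0]}, {"jaw": 42, "xyz": [0.228, -0.2987, -0.16], "turn": [0, 0, 0]}, {"jaw": 42, "xyz": [0.228, -0.2987, -0.16], "turn": [0, 0, 0]}, {"jaw": 42, "xyz": [0.228, -0.2987, -0.16], "turn": [0, 0, 0]}, {"jaw": 42, "xyz": [0.228, -0.2987, -0.16], "turn": [0, 0, 0]}]}}

```text
time_s: 8.87
tool_pos: [0.6279, 0.0181, 0.1889]
ee_rot: [3.141, 0.003, -0.002]
ft_force: [-0.0, -0.8, -0.7]
width: 0.53
grip_force: 25.0
```

```bash
python3 - <<'E'
from h import *
import pickle
p=camera_params('wrist'); im=np.ascontiguousarray(grab_frame('wrist')[:,:,::-1]); cv2.imwrite('pics/w5.png',im); pickle.dump(p,open('w5.pkl','wb'))
st=status.read_state(); T=st['tool_pos'];print(st['time_s'],T,st['ft_force'],Ro.from_rotvec(st['ee_rot']).as_matrix().round(3)[0])
HSV['blue']=((100,90,60),(125,255,255))
def far(c,box,z,R):
    x0,y0,x1,y1=box;m=cv2.inRange(cv2.cvtColor(im,cv2.COLOR_BGR2HSV),*HSV[c])[y0:y1,x0:x1]
    W=np.array([onz(p,(x+x0,y0+np.argmax(m[:,x])-.5),z)[:2] for x in range(m.shape[1]) if m[:,x].any()])
    r=least_squares(lambda v:np.hypot(*(W-v).T)-R,W.mean(0)-[R,0],loss='soft_l1',f_scale=.0005);return r.x,abs(r.fun).mean(),len(W)
print(blobs(im,'blue',100)[0],blobs(im,'yellow',100)[0])
print('blue',far('blue',(210,130,292,200),.104,.031))
print('yellow pred rim c',proj(p,[T[0],T[1],T[2]+.014]),proj(p,[T[0]+.025,T[1],T[2]+.014]),proj(p,[.629+.031,.0185,.104]))
cv2.imwrite('pics/w5b.png',cv2.resize(im[110:340,120:380],None,fx=2.5,fy=2.5,interpolation=2))
E
```

```text
8.9167 [0.62787631 0.01765677 0.18922801] [-0.33572294  0.13016448 -2.09087815] [ 1.     0.001 -0.001]
[([249.1, 164.6], [223, 156, 53, 24, 446]), ([220.2, 190.9], [216, 180, 9, 23, 114]), ([379.0, 229.1], [356, 208, 47, 43, 1136]), ([250.6, 216.3], [234, 210, 35, 14, 339]), ([35.2, 319.8], [29, 313, 16, 18, 167])] [([44.3, 163.0], [37, 157, 14, 14, 103]), ([250.0, 232.6], [207, 175, 86, 106, 5653])]
blue (array([0.63405475, 0.01918025]), np.float64(0.001212249141317194), 68)
yellow pred rim c [252.09872844 243.35671229] [252.19483369 202.0772735 ] [250.5774589  162.09920889]
```

View pics/w5b.png

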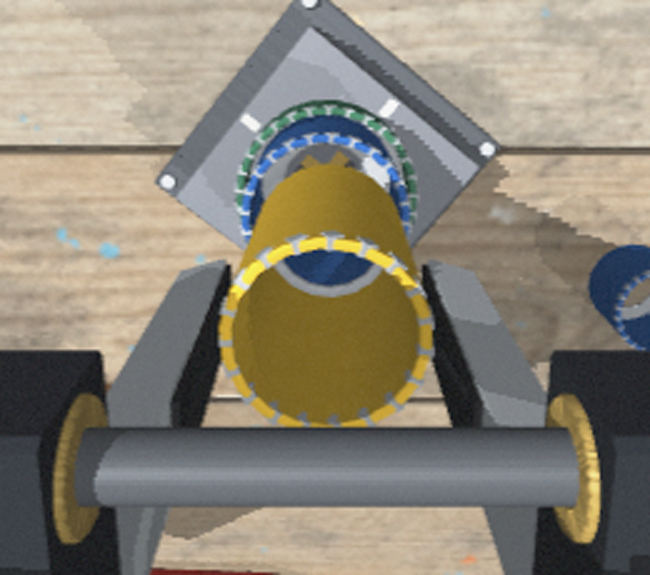

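The blue rim's far edge is about row 163 and the yellow's about row 204, with columns 250.8 and 250.2. They are aligned within about 1 mm, so I can lower it.

In the tool's units: 24 mm is 0.032, 20 mm is 0.0267.

Request:
{"op": "drive_tool", "data": {"motion": [{"jaw": 42, "xyz": [0.0013, 0, 0.0107], "turn": [0, 0, 0]}, {"jaw": 42, "xyz": [0.0013, 0, 0.016], "turn": [0, 0, 0]}, {"jaw": 42, "xyz": [0.0013, 0, 0.0213], "turn": [0, 0, 0]}, {"jaw": 42, "xyz": [0.0013, 0, 0.0267], "turn": [0, 0, 0]}, {"jaw": 42, "xyz": [0.0013, 0, 0.032], "turn": [0, 0, 0]}, {"jaw": 42, "xyz": [0.0013, 0, 0.032], "turn": [0, 0, 0]}]}}

```text
time_s: 9.42
tool_pos: [0.629, 0.0184, 0.1644]
ee_rot: [-3.142, -0.003, 0.002]
ft_force: [-0.2, -0.7, -1.6]
width: 0.531
grip_force: 25.0
```

Ten millimetres in with no contact force.

In the tool's units: 42 mm is 0.056, 40 mm is 0.0533.

Request:
{"op": "drive_tool", "data": {"motion": [{"jaw": 42, "xyz": [0, 0, 0.008], "turn": [0, 0, 0]}, {"jaw": 42, "xyz": [0, 0, 0.016], "turn": [0, 0, 0]}, {"jaw": 42, "xyz": [0, 0, 0.024], "turn": [0, 0, 0]}, {"jaw": 42, "xyz": [0, 0, 0.032], "turn": [0, 0, 0]}, {"jaw": 42, "xyz": [0, 0, 0.04], "turn": [0, 0, 0]}, {"jaw": 42, "xyz": [0, 0, 0.048], "turn": [0, 0, 0]}, {"jaw": 42, "xyz": [0, 0, 0.0533], "turn": [0, 0, 0]}, {"jaw": 42, "xyz": [0, 0, 0.056], "turn": [0, 0, 0]}, {"jaw": 42, "xyz": [0, 0, 0.056], "turn": [0, 0, 0]}]}}

```text
time_s: 10.17
tool_pos: [0.6292, 0.0185, 0.1229]
ee_rot: [-3.142, -0.003, 0.001]
ft_force: [0.3, -0.3, -0.9]
width: 0.53
grip_force: 25.0
```

In the tool's units: -180 mm is -0.24, -156 mm is -0.208, -1.2 rad is -0.3.

Request:
{"op": "drive_tool", "data": {"motion": [{"jaw": 42, "xyz": [0, 0, 0.0027], "turn": [0, 0, 0]}, {"jaw": 42, "xyz": [0, 0, 0.0027], "turn": [0, 0, 0]}, {"jaw": 94, "xyz": [0, 0, 0.0027], "turn": [0, 0, 0]}, {"jaw": 94, "xyz": [0, 0, 0.0027], "turn": [0, 0, 0]}, {"jaw": 94, "xyz": [0, 0, 0.0027], "turn": [0, 0, 0]}, {"jaw": 94, "xyz": [0, 0, 0.0027], "turn": [0, 0, 0]}, {"jaw": 94, "xyz": [0, 0, 0.0027], "turn": [0, 0, 0]}, {"jaw": 94, "xyz": [0, 0, -0.04], "turn": [0, 0, 0]}, {"jaw": 94, "xyz": [0, 0, -0.0933], "turn": [0, 0, 0]}, {"jaw": 94, "xyz": [0, 0, -0.1467], "turn": [0, 0, 0]}, {"jaw": 94, "xyz": [-0.0267, -0.0267, -0.2], "turn": [0, 0, -0.03]}, {"jaw": 94, "xyz": [-0.0533, -0.0533, -0.24], "turn": [0, 0, -0.06]}, {"jaw": 94, "xyz": [-0.08, -0.0733, -0.24], "turn": [0, 0, -0.09]}, {"jaw": 94, "xyz": [-0.1, -0.0933, -0.24], "turn": [0, 0, -0.12]}, {"jaw": 94, "xyz": [-0.12, -0.1133, -0.24], "turn": [0, 0, -0.15]}, {"jaw": 94, "xyz": [-0.14, -0.1333, -0.24], "turn": [0, 0, -0.18]}, {"jaw": 94, "xyz": [-0.16, -0.1533, -0.24], "turn": [0, 0, -0.21]}, {"jaw": 94, "xyz": [-0.18, -0.1733, -0.24], "turn": [0, 0, -0.24]}, {"jaw": 94, "xyz": [-0.208, -0.1987, -0.24], "turn": [0, 0, -0.27]}, {"jaw": 94, "xyz": [-0.208, -0.1987, -0.24], "turn": [0, 0, -0.3]}]}}

```text
time_s: 11.83
tool_pos: [0.4708, 0.1694, 0.3041]
ee_rot: [-2.584, -1.787, -0.001]
ft_force: [0.7, -1.1, 0.9]
width: 0.999
grip_force: 0.0
```

In the tool's units: -0.847 rad is -0.2118.

Request:
{"op": "drive_tool", "data": {"motion": [{"jaw": 94, "xyz": [0, 0, 0], "turn": [0, 0, -0.03]}, {"jaw": 94, "xyz": [0, 0, 0], "turn": [0, 0, -0.06]}, {"jaw": 94, "xyz": [0, 0, 0], "turn": [0, 0, -0.09]}, {"jaw": 94, "xyz": [0, 0, 0], "turn": [0, 0, -0.12]}, {"jaw": 94, "xyz": [0, 0, 0], "turn": [0, 0, -0.15]}, {"jaw": 94, "xyz": [0, 0, 0], "turn": [0, 0, -0.18]}, {"jaw": 94, "xyz": [0, 0, 0], "turn": [0, 0, -0.2118]}, {"jaw": 94, "xyz": [0, 0, 0], "turn": [0, 0, -0.2118]}, {"jaw": 94, "xyz": [0, 0, 0], "turn": [0, 0, -0.2118]}]}}

```text
time_s: 12.58
tool_pos: [0.4731, 0.1672, 0.3036]
ee_rot: [1.637, 2.681, 0.0]
ft_force: [0.4, 0.4, 0.1]
width: 0.997
grip_force: 0.0
```

```bash
python3 - <<'E'
from h import *
import pickle
p=camera_params('wrist'); im=np.ascontiguousarray(grab_frame('wrist')[:,:,::-1]); cv2.imwrite('pics/w6.png',im); pickle.dump(p,open('w6.pkl','wb'))
st=status.read_state(); T=st['tool_pos'];M=Ro.from_rotvec(st['ee_rot']).as_matrix();print(st['time_s'],T,st['q'].round(3),M.round(3).tolist())
print('yaw',np.degrees(np.arctan2(M[1,0],M[0,0])))
m=cv2.inRange(cv2.cvtColor(im,cv2.COLOR_BGR2HSV),*HSV['red'])
n,l,s,ce=cv2.connectedComponentsWithStats(m);i=1+np.argmax(s[1:,4]);print(s[i],ce[i])
r=cv2.minAreaRect(np.argwhere(l==i)[:,::-1].astype(np.float32));print(r)
B=np.array([onz(p,q,.177)[:2] for q in cv2.boxPoints(r)]);print(B.round(4),B.mean(0))
for k in range(4):
    e=B[(k+1)%4]-B[k];print(np.linalg.norm(e).round(4),np.degrees(np.arctan2(e[1],e[0])).round(1))
# side/scene of nested yellow + arbor handle
s_,d_=camera_params('scene'),camera_params('side')
a,b=[np.ascontiguousarray(grab_frame(n)[:,:,::-1]) for n in('scene','side')]
cv2.imwrite('pics/s6.png',a);cv2.imwrite('pics/d6.png',b)
print([q for q in blobs(a,'yellow',20)[0] if 230<q[0][0]<345],[q for q in blobs(b,'yellow',20)[0] if 260<q[0][0]<320],proj(s_,[.629,.0185,.1195]),proj(d_,[.629,.0185,.1195]))
c1=cv2.resize(im,(512,384)); c2=cv2.resize(b[150:300,200:320],(280,350)); c2=cv2.copyMakeBorder(c2,0,34,0,0,0)
cv2.imwrite('pics/w6b.png',np.hstack([c1,c2]))
E
```

```text
12.6333 [0.47307849 0.16718687 0.30353977] [ 0.267  0.137  1.518  0.     1.487 -0.207] [[-0.456, 0.89, 0.0], [0.89, 0.456, 0.0], [0.0, 0.0, -1.0]]
yaw 117.13008778082254
[ 241  148   17   66 1025] [248.87414634 179.98926829]
((249.0, 180.5), (65.0, 16.0), 90.0)
[[0.4469 0.199 ]
 [0.4615 0.2064]
 [0.4936 0.1445]
 [0.4782 0.1366]] [0.47005379 0.17162582]
0.0163 27.1
0.0698 -62.6
0.0173 -152.9
0.0698 116.6
[([246.2, 120.2], [242, 119, 11, 3, 24]), ([236.0, 142.8], [233, 139, 7, 9, 46]), ([254.7, 179.5], [249, 174, 13, 12, 133])] [([275.3, 18.3], [259, 0, 33, 43, 1038]), ([275.5, 72.6], [268, 70, 16, 5, 56]), ([275.7, 104.9], [256, 93, 36, 23, 515]), ([287.2, 190.9], [281, 184, 14, 14, 154])] [254.31537395 179.17462673] [287.2419783  189.97709578]
```

View pics/w6b.png

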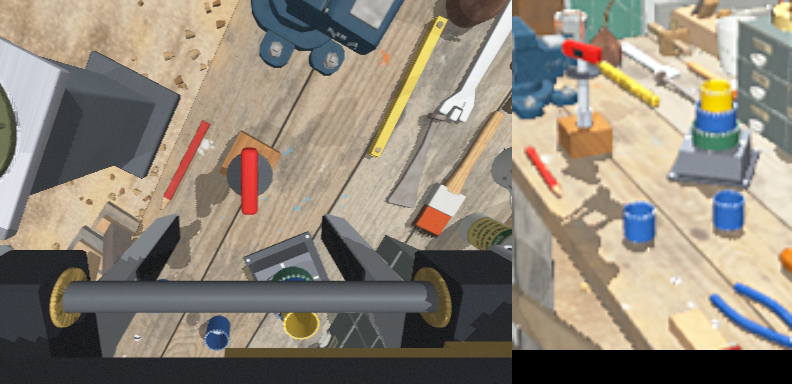

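The yellow saw is nested on the stand (side crop). The arbor's bar at (249,180) is aligned with the image vertical, and its flange is around (249,175). I'll refine the arbor's axis using the flange.

```bash
python3 - <<'E'
from h import *
import pickle
p=pickle.load(open('w6.pkl','rb')); im=cv2.imread('pics/w6.png')
T=np.array([.4731,.1672,0]);ux=np.array([-.456,.89,0]);uy=np.array([.89,.456,0])
rel=lambda X:((X-T)@ux*1e3).round(1),
R=lambda X:(round(float((X-T)@ux*1e3),1),round(float((X-T)@uy*1e3),1))
print('-x end',R(onz(p,(249,213.5),.177)),'+x end',R(onz(p,(249,147.5),.177)),R(onz(p,(249,147.5),.153)))
hsv=cv2.cvtColor(im,cv2.COLOR_BGR2HSV)
print(hsv[172:182:3,225:275:3].tolist()[1])
sat=hsv[...,1]; 
m=((sat<70)&(hsv[...,2]<150)).astype(np.uint8)*255; k=np.zeros_like(m);k[145:205,220:278]=m[145:205,220:278]
red=cv2.inRange(hsv,*HSV['red']); 
n,l,s,ce=cv2.connectedComponentsWithStats(k); print([(s[i].tolist(),ce[i].round(1).tolist()) for i in range(1,n) if s[i][4]>50])
pts=np.argwhere(k>0)[:,::-1].astype(np.int32); 
big=[i for i in range(1,n) if s[i][4]>100]; pts=np.concatenate([np.argwhere(l==i)[:,::-1] for i in big]).astype(np.int32)
h=cv2.convexHull(pts); hm=cv2.fillConvexPoly(np.zeros_like(m),h,255); cn=max(cv2.findContours(hm,0,cv2.CHAIN_APPROX_NONE)[0],key=len)[:,0]
print('ellipse',cv2.fitEllipse(cn))
W=np.array([onz(p,q,.133)[:2] for q in cn.astype(float)])
for f in(1,0):
    F=lambda v:np.hypot(*(W-v[:2]).T)-(.028 if f else v[2])
    r=least_squares(F,list(W.mean(0))+([] if f else [.028]),loss='soft_l1',f_scale=.0007);print(r.x.round(4),R(np.r_[r.x[:2],0]),abs(r.fun).mean())
E
```

```text
-x end (-30.2, -0.8) +x end (40.7, -0.6) (38.3, -0.7)
[[14, 130, 131], [108, 17, 76], [103, 23, 77], [109, 25, 81], [105, 20, 75], [172, 59, 82], [0, 193, 202], [1, 192, 230], [1, 192, 232], [1, 190, 234], [1, 198, 218], [166, 31, 90], [108, 25, 104], [105, 29, 104], [109, 26, 107], [98, 19, 106], [17, 56, 179]]
[([220, 145, 12, 23, 103], [224.4, 153.9]), ([220, 155, 21, 48, 629], [231.0, 178.9]), ([258, 154, 15, 42, 453], [263.7, 174.5])]
ellipse ((242.32017517089844, 174.03741455078125), (55.701541900634766, 57.59646987915039), 39.21421432495117)
[0.4642 0.1673] (4.1, -7.9) 0.005250165691057058
[0.4646 0.1675 0.0327] (4.2, -7.4) 0.003110825804759878
```

```bash
python3 - <<'E'
from h import *
import pickle
p=pickle.load(open('w6.pkl','rb')); im=cv2.imread('pics/w6.png')
T=np.array([.4731,.1672,0]);ux=np.array([-.456,.89,0]);uy=np.array([.89,.456,0])
R=lambda X:(round(float((X-T)@ux*1e3),1),round(float((X-T)@uy*1e3),1))
hsv=cv2.cvtColor(im,cv2.COLOR_BGR2HSV)
m=cv2.inRange(hsv,(92,8,60),(125,45,125)); k=np.zeros_like(m);k[148:202,224:276]=m[148:202,224:276]
n,l,s,ce=cv2.connectedComponentsWithStats(k)
b=[i for i in range(1,n) if s[i][4]>80];print([s[i].tolist() for i in b])
pts=np.concatenate([np.argwhere(l==i)[:,::-1] for i in b]).astype(np.int32)
hm=cv2.fillConvexPoly(np.zeros_like(m),cv2.convexHull(pts),255);cn=max(cv2.findContours(hm,0,cv2.CHAIN_APPROX_NONE)[0],key=len)[:,0]
cn=cn[abs(cn[:,0]-249)>9]
W=np.array([onz(p,q,.133)[:2] for q in cn.astype(float)])
for f in(1,0):
    F=lambda v:np.hypot(*(W-v[:2]).T)-(.028 if f else v[2])
    r=least_squares(F,list(W.mean(0))+([] if f else [.028]),loss='soft_l1',f_scale=.0005);print(r.x.round(4),R(np.r_[r.x[:2],0]),abs(F(r.x)).mean())
E
```

```text
[[227, 155, 13, 40, 365], [259, 155, 13, 40, 372]]
[0.4711 0.1695] (3.0, -0.7) 0.0013786505203219198
[0.4707 0.1702 0.0266] (3.8, -0.7) 0.0002684312163131616
```

In the tool's units: 146 mm is 0.1947, 120 mm is 0.16.

Request:
{"op": "drive_tool", "data": {"newtons": 60, "motion": [{"jaw": 60, "xyz": [0.0053, -0.0013, 0.0533], "turn": [0, 0, 0]}, {"jaw": 60, "xyz": [0.0053, -0.0013, 0.1067], "turn": [0, 0, 0]}, {"jaw": 50, "xyz": [0.0053, -0.0013, 0.16], "turn": [0, 0, 0]}, {"jaw": 40, "xyz": [0.0053, -0.0013, 0.1947], "turn": [0, 0, 0]}, {"jaw": 40, "xyz": [0.0053, -0.0013, 0.1947], "turn": [0, 0, 0]}, {"jaw": 40, "xyz": [0.0053, -0.0013, 0.1947], "turn": [0, 0, 0]}, {"jaw": 10, "xyz": [0.0053, -0.0013, 0.1947], "turn": [0, 0, 0]}, {"jaw": 10, "xyz": [0.0053, -0.0013, 0.1947], "turn": [0, 0, 0]}, {"jaw": 10, "xyz": [0.0053, -0.0013, 0.1947], "turn": [0, 0, 0]}, {"jaw": 10, "xyz": [0.0053, -0.0013, 0.1947], "turn": [0, 0, 0]}, {"jaw": 10, "xyz": [0.0053, -0.0013, 0.1947], "turn": [0, 0, 0]}, {"jaw": 10, "xyz": [0.0053, -0.0013, 0.1947], "turn": [0, 0, 0]}]}}

```text
time_s: 13.73
tool_pos: [0.4704, 0.1703, 0.1578]
ee_rot: [1.632, 2.684, 0.001]
ft_force: [0.1, -0.1, 2.8]
width: 0.182
grip_force: 52.7
```

```bash
python3 - <<'E'
from h import *
import pickle
p=camera_params('wrist'); im=np.ascontiguousarray(grab_frame('wrist')[:,:,::-1]); cv2.imwrite('pics/w7.png',im); pickle.dump(p,open('w7.pkl','wb'))
st=status.read_state(); T=st['tool_pos'];M=Ro.from_rotvec(st['ee_rot']).as_matrix();print(st['time_s'],T,st['width'],st['grip_force'],st['ft_force'],np.degrees(np.arctan2(M[1,0],M[0,0])))
R=lambda X:((X-T)@M[:,:2]*1e3).round(1)
m=cv2.inRange(cv2.cvtColor(im,cv2.COLOR_BGR2HSV),*HSV['red'])
n,l,s,ce=cv2.connectedComponentsWithStats(m);i=1+np.argmax(s[1:,4]);print(s[i],ce[i])
x,y,w,h=s[i][:4]
print('+x end',R(onz(p,(x+w/2,y-.5),.177)),R(onz(p,(x+w/2,y-.5),.153)),'-x',R(onz(p,(x+w/2,y+h-.5),.177)))
cv2.imwrite('pics/w7b.png',cv2.resize(im[90:300,140:360],None,fx=2.5,fy=2.5,interpolation=2))
E
```

```text
13.7833 [0.47049517 0.17031337 0.15783644] 0.18971733140599273 60.00092089176178 [-0.41540959 -0.53732224  3.04867244] 117.38441161663442
[ 235  179   31  102 2942] [250.06118287 229.83684568]
+x end [39.4  0.7] [34.3  0.7] -x [-21.3   0.6]
```

View pics/w7b.png

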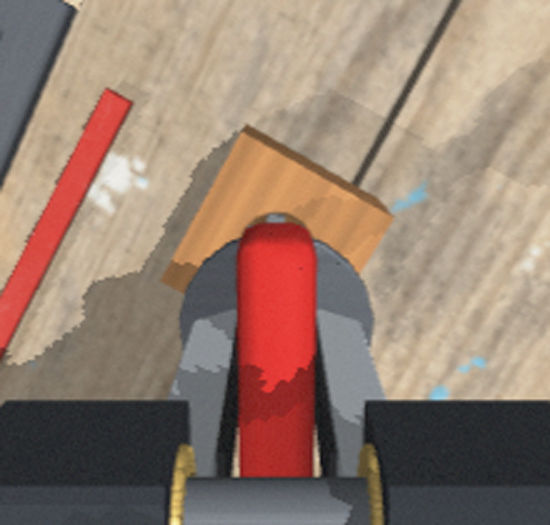

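The bar is gripped centrally, spanning columns 235–266. The flange arcs show either side of it, centred at column 250.6.

```bash
python3 - <<'E'
from h import *
import pickle
p=pickle.load(open('w7.pkl','rb')); im=cv2.imread('pics/w7.png')
T=np.array([.4705,.1703,0]);a=np.radians(117.2);M=np.array([[np.cos(a),np.sin(a),0],[np.sin(a),-np.cos(a),0]]).T
R=lambda X:((X-T)@M*1e3).round(1)
hsv=cv2.cvtColor(im,cv2.COLOR_BGR2HSV); print(hsv[205,205:240:4].tolist(),hsv[205,266:296:4].tolist())
m=cv2.inRange(hsv,(88,5,40),(130,70,140)); k=np.zeros_like(m);k[180:216,205:296]=m[180:216,205:296]
n,l,s,ce=cv2.connectedComponentsWithStats(k);b=[i for i in range(1,n) if s[i][4]>80];print([s[i].tolist() for i in b])
P=[]
for x in list(range(214,233))+list(range(270,288)):
    c=np.flatnonzero(np.isin(l[:,x],b)); 
    if len(c): P.append((x,c[0]-.5))
W=np.array([onz(p,q,.133)[:2] for q in P])
for f in(1,0):
    F=lambda v:np.hypot(*(W-v[:2]).T)-(.028 if f else v[2])
    r=least_squares(F,[.4705,.1703]+([] if f else [.028]),loss='soft_l1',f_scale=.0005);print(r.x.round(4),R(np.r_[r.x[:2],0]),abs(F(r.x)).mean())
# orientation: bar side edges
red=cv2.inRange(hsv,*HSV['red'])
E=[(y,*np.flatnonzero(red[y,225:275])[[0,-1]]) for y in range(190,270)]
E=np.array(E);print(np.polyfit(E[:,0],E[:,1:].mean(1),1))
E
```

```text
[[16, 53, 134], [14, 89, 129], [14, 124, 127], [113, 24, 85], [106, 33, 86], [105, 31, 83], [107, 21, 84], [135, 13, 78], [0, 192, 170]] [[179, 127, 150], [108, 22, 115], [106, 24, 115], [105, 27, 115], [106, 25, 114], [13, 22, 140], [18, 49, 157], [17, 43, 174]]
[[213, 186, 22, 30, 428], [266, 186, 22, 30, 416]]
[0.4712 0.1694] [-1.2  0.2] 0.0003114711803436216
[0.4704 0.1711 0.0267] [0.7 0.3] 0.00015504553546665802
[-1.62916081e-03  2.54238924e+01]
```

In the tool's units: -208 mm is -0.2773, -150 mm is -0.2, -0.41 rad is -0.1025.

Request:
{"op": "drive_tool", "data": {"motion": [{"jaw": 10, "xyz": [0, 0, -0.0267], "turn": [0, 0, 0]}, {"jaw": 10, "xyz": [0, 0, -0.06], "turn": [0, 0, 0]}, {"jaw": 10, "xyz": [0, 0, -0.1067], "turn": [0, 0, 0]}, {"jaw": 10, "xyz": [0, 0, -0.1533], "turn": [0, 0, 0]}, {"jaw": 10, "xyz": [0, 0, -0.2], "turn": [0, 0, 0]}, {"jaw": 10, "xyz": [-0.04, 0.0133, -0.2], "turn": [0, 0, -0.025]}, {"jaw": 10, "xyz": [-0.0867, 0.0293, -0.2], "turn": [0, 0, -0.05]}, {"jaw": 10, "xyz": [-0.1333, 0.0453, -0.2], "turn": [0, 0, -0.075]}, {"jaw": 10, "xyz": [-0.18, 0.0613, -0.2], "turn": [0, 0, -0.1025]}, {"jaw": 10, "xyz": [-0.22, 0.0747, -0.2], "turn": [0, 0, -0.1025]}, {"jaw": 10, "xyz": [-0.2533, 0.0867, -0.2], "turn": [0, 0, -0.1025]}, {"jaw": 10, "xyz": [-0.2773, 0.0947, -0.2], "turn": [0, 0, -0.1025]}, {"jaw": 10, "xyz": [-0.2773, 0.0947, -0.2], "turn": [0, 0, -0.1025]}, {"jaw": 10, "xyz": [-0.2773, 0.0947, -0.2], "turn": [0, 0, -0.1025]}, {"jaw": 10, "xyz": [-0.2773, 0.0947, -0.2], "turn": [0, 0, -0.1025]}]}}

```text
time_s: 15.03
tool_pos: [0.6287, 0.0187, 0.3072]
ee_rot: [-1.051, -2.96, 0.0]
ft_force: [-0.9, -0.7, -1.9]
width: 0.188
grip_force: 60.0
```

```bash
python3 - <<'E'
from h import *
import pickle
st=status.read_state(); T=st['tool_pos'];M=Ro.from_rotvec(st['ee_rot']).as_matrix();print(st['time_s'],T,st['width'],st['grip_force'],st['ft_force'],np.degrees(np.arctan2(M[1,0],M[0,0])),M[:,2].round(4))
c=[]
for n,u in (('scene',(254,165)),('side',(287,165))):
    p=camera_params(n); im=np.ascontiguousarray(grab_frame(n)[:,:,::-1]); cv2.imwrite(f'pics/{n}8.png',im)
    print(n,'end pred',proj(p,[.6285,.0185,.157]).round(1),'rim c',proj(p,[.6285,.0185,.135]).round(1),'flange',proj(p,[.6285,.0185,.28]).round(1))
    c.append(cv2.resize(im[u[1]-55:u[1]+45,u[0]-35:u[0]+35],None,fx=5.5,fy=5.5,interpolation=2))
cv2.imwrite('pics/w8b.png',np.hstack(c))
E
```

```text
15.0333 [0.62870443 0.0187175  0.30722775] 0.1878461343883166 59.999279379844666 [-0.94292879 -0.70135131 -1.92584485] 140.89334888556874 [-6.e-04  2.e-04 -1.e+00]
scene end pred [254.3 170.4] rim c [254.4 175.6] flange [253.8 140.2]
side end pred [287.3 180.1] rim c [287.2 185.9] flange [288.  146.1]
```

View pics/w8b.png

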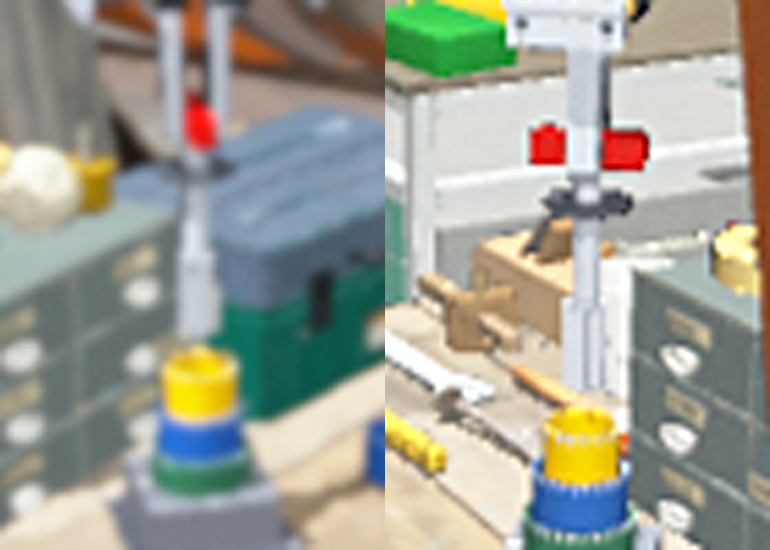

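Both views show the arbor upright and centred over the yellow saw. That was 11 pictures, one over the limit of 10, so I'll go on force and pose readings from here.

In the tool's units: 106 mm is 0.1413, 101 mm is 0.1347.

Request:
{"op": "drive_tool", "data": {"motion": [{"jaw": 10, "xyz": [0, 0, 0.016], "turn": [0, 0, 0]}, {"jaw": 10, "xyz": [0, 0, 0.032], "turn": [0, 0, 0]}, {"jaw": 10, "xyz": [0, 0, 0.048], "turn": [0, 0, 0]}, {"jaw": 10, "xyz": [0, 0, 0.064], "turn": [0, 0, 0]}, {"jaw": 10, "xyz": [0, 0, 0.08], "turn": [0, 0, 0]}, {"jaw": 10, "xyz": [0, 0, 0.096], "turn": [0, 0, 0]}, {"jaw": 10, "xyz": [0, 0, 0.112], "turn": [0, 0, 0]}, {"jaw": 10, "xyz": [0, 0, 0.1253], "turn": [0, 0, 0]}, {"jaw": 10, "xyz": [0, 0, 0.1347], "turn": [0, 0, 0]}, {"jaw": 10, "xyz": [0, 0, 0.1413], "turn": [0, 0, 0]}, {"jaw": 10, "xyz": [0, 0, 0.1413], "turn": [0, 0, 0]}]}}

```text
time_s: 16.05
tool_pos: [0.6288, 0.0182, 0.2004]
ee_rot: [-1.052, -2.959, 0.001]
ft_force: [-0.3, -0.5, -1.0]
width: 0.184
grip_force: 60.0
```

In the tool's units: 8 mm is 0.0107, 6 mm is 0.008.

Request:
{"op": "drive_tool", "data": {"motion": [{"jaw": 10, "xyz": [0, 0, 0.0027], "turn": [0, 0, 0]}, {"jaw": 10, "xyz": [0, 0, 0.0053], "turn": [0, 0, 0]}, {"jaw": 10, "xyz": [0, 0, 0.008], "turn": [0, 0, 0]}, {"jaw": 10, "xyz": [0, 0, 0.0107], "turn": [0, 0, 0]}, {"jaw": 10, "xyz": [0, 0, 0.0107], "turn": [0, 0, 0]}]}}

```text
time_s: 16.47
tool_pos: [0.629, 0.0182, 0.1931]
ee_rot: [-1.052, -2.96, 0.0]
ft_force: [0.0, -0.1, -1.0]
width: 0.189
grip_force: 60.0
```

In the tool's units: 10 mm is 0.0133, 8 mm is 0.0107.

Request:
{"op": "drive_tool", "data": {"motion": [{"jaw": 10, "xyz": [0, 0, 0.0027], "turn": [0, 0, 0]}, {"jaw": 10, "xyz": [0, 0, 0.0053], "turn": [0, 0, 0]}, {"jaw": 10, "xyz": [0, 0, 0.008], "turn": [0, 0, 0]}, {"jaw": 10, "xyz": [0, 0, 0.0107], "turn": [0, 0, 0]}, {"jaw": 10, "xyz": [0, 0, 0.0133], "turn": [0, 0, 0]}, {"jaw": 10, "xyz": [0, 0, 0.0133], "turn": [0, 0, 0]}]}}

```text
time_s: 16.97
tool_pos: [0.6289, 0.0183, 0.1829]
ee_rot: [-1.052, -2.96, 0.0]
ft_force: [-0.3, -0.3, -2.1]
width: 0.191
grip_force: 60.0
```

The splines have meshed: the lower end is 12 mm into the socket with no side force. Now pressing onto the spring.

In the tool's units: 14 mm is 0.0187, 12 mm is 0.016.

Request:
{"op": "drive_tool", "data": {"motion": [{"jaw": 10, "xyz": [0, 0, 0.0027], "turn": [0, 0, 0]}, {"jaw": 10, "xyz": [0, 0, 0.0053], "turn": [0, 0, 0]}, {"jaw": 10, "xyz": [0, 0, 0.008], "turn": [0, 0, 0]}, {"jaw": 10, "xyz": [0, 0, 0.0107], "turn": [0, 0, 0]}, {"jaw": 10, "xyz": [0, 0, 0.0133], "turn": [0, 0, 0]}, {"jaw": 10, "xyz": [0, 0, 0.016], "turn": [0, 0, 0]}, {"jaw": 10, "xyz": [0, 0, 0.0187], "turn": [0, 0, 0]}, {"jaw": 10, "xyz": [0, 0, 0.0187], "turn": [0, 0, 0]}, {"jaw": 10, "xyz": [0, 0, 0.0187], "turn": [0, 0, 0]}]}}

```text
time_s: 17.72
tool_pos: [0.6292, 0.0183, 0.1698]
ee_rot: [1.052, 2.96, 0.0]
ft_force: [-0.9, 1.1, 3.6]
width: 0.187
grip_force: 60.0
```

Request:
{"op": "drive_tool", "data": {"motion": [{"jaw": 10, "xyz": [0, 0, 0.0013], "turn": [0, 0, 0]}, {"jaw": 10, "xyz": [0, 0, 0.0027], "turn": [0, 0, 0]}, {"jaw": 10, "xyz": [0, 0, 0.004], "turn": [0, 0, 0]}, {"jaw": 10, "xyz": [0, 0, 0.0053], "turn": [0, 0, 0]}, {"jaw": 10, "xyz": [0, 0, 0.0067], "turn": [0, 0, 0]}, {"jaw": 10, "xyz": [0, 0, 0.0067], "turn": [0, 0, 0]}, {"jaw": 10, "xyz": [0, 0, 0.0067], "turn": [0, 0, 0]}]}}

```text
time_s: 18.3
tool_pos: [0.6294, 0.0183, 0.1655]
ee_rot: [1.051, 2.959, 0.001]
ft_force: [-3.3, 1.6, 8.7]
width: 0.185
grip_force: 60.0
```

In the tool's units: 1 mm is 0.0013, 0.5 mm is 0.0007.

Request:
{"op": "drive_tool", "data": {"motion": [{"jaw": 10, "xyz": [0, 0, 0.0007], "turn": [0, 0, 0]}, {"jaw": 10, "xyz": [0, 0, 0.0013], "turn": [0, 0, 0]}, {"jaw": 10, "xyz": [0, 0, 0.0013], "turn": [0, 0, 0]}, {"jaw": 10, "xyz": [0, 0, 0.0013], "turn": [0, 0, 0]}]}}

```text
time_s: 18.63
tool_pos: [0.6295, 0.0183, 0.165]
ee_rot: [1.051, 2.959, 0.001]
ft_force: [-3.8, 1.0, 13.1]
width: 0.192
grip_force: 60.0
```

In the tool's units: 1 mm is 0.0013, 0.5 mm is 0.0007.

Request:
{"op": "drive_tool", "data": {"motion": [{"jaw": 10, "xyz": [0, 0, 0.0007], "turn": [0, 0, 0]}, {"jaw": 10, "xyz": [0, 0, 0.0013], "turn": [0, 0, 0]}, {"jaw": 10, "xyz": [0, 0, 0.0013], "turn": [0, 0, 0]}, {"jaw": 10, "xyz": [0, 0, 0.0013], "turn": [0, 0, 0]}]}}

```text
time_s: 18.97
tool_pos: [0.6296, 0.0183, 0.165]
ee_rot: [1.051, 2.958, 0.001]
ft_force: [-7.2, 1.5, 19.6]
width: 0.185
grip_force: 60.0
```

In the tool's units: 1 mm is 0.0013, 0.8 mm is 0.0011.

Request:
{"op": "drive_tool", "data": {"motion": [{"jaw": 10, "xyz": [0.0011, -0.0008, 0.0007], "turn": [0, 0, 0]}, {"jaw": 10, "xyz": [0.0011, -0.0008, 0.0013], "turn": [0, 0, 0]}, {"jaw": 10, "xyz": [0.0011, -0.0008, 0.0013], "turn": [0, 0, 0]}, {"jaw": 10, "xyz": [0.0011, -0.0008, 0.0013], "turn": [0, 0, 0]}, {"jaw": 10, "xyz": [0.0011, -0.0008, 0.0013], "turn": [0, 0, 0]}, {"jaw": 10, "xyz": [0.0011, -0.0008, 0.0013], "turn": [0, 0, 0]}]}}

```text
time_s: 19.47
tool_pos: [0.6293, 0.0183, 0.1649]
ee_rot: [1.05, 2.955, 0.003]
ft_force: [-3.7, 1.6, 23.8]
width: 0.189
grip_force: 60.0
```

```bash
python3 - <<'E'
from h import *
st=status.read_state(); M=Ro.from_rotvec(st['ee_rot']).as_matrix()
print(st['time_s'],st['tool_pos'],st['ft_force'],st['ft_torque'],st['grip_force'],M[:,2].round(4))
a,b=[np.ascontiguousarray(grab_frame(n)[:,:,::-1]) for n in('scene','side')]
s,d=camera_params('scene'),camera_params('side')
for c in('red','yellow','blue'):
  for n,i,p in(('scene',a,s),('side',b,d)):
    print(n,c,[(q[0],q[1][4]) for q in blobs(i,c,15)[0] if 225<q[0][0]<325 and 140<q[0][1]<260])
for z in(.172,.12,.09): print(z,proj(s,[.629,.0185,z]).round(1),proj(d,[.629,.0185,z]).round(1))
E
```

```text
19.4667 [0.62934565 0.01827184 0.1649077 ] [-3.70479459  1.61612931 23.77799222] [0.18395323 1.23609238 0.01696016] 60.01068592071533 [ 5.6e-03 -2.0e-04 -1.0e+00]
scene red [([255.3, 167.8], 26), ([293.2, 236.3], 63)]
side red [([280.9, 176.1], 35), ([294.3, 177.1], 49)]
scene yellow [([254.9, 181.4], 83)]
side yellow [([248.9, 185.2], 131), ([287.2, 193.3], 101)]
scene blue [([254.6, 190.0], 79), ([289.7, 192.1], 77), ([312.6, 201.8], 95)]
side blue [([287.1, 202.2], 122), ([292.3, 240.1], 164), ([254.3, 245.2], 168)]
0.172 [254.1 166.8] [287.5 176. ]
0.12 [254.3 179.1] [287.2 189.8]
0.09 [254.4 185.9] [287.1 197.6]
```

The lower end is at z≈0.015, where it should be when home. The flange contact is firm at about 24 N, roughly 10 N above the spring's own push, and the grip is holding at 60 N. Handing in.

```bash
python3 -c "
from workcell import robot
print(robot.sign_off())"
```

```text
the job is handed in; nothing more can be done
None
```

The job is handed in: blue is in green, yellow is in blue, and the arbor is meshed and home with its flange on the yellow rim, still gripped and pressed down at about 24 N; I viewed 11 pictures, one over the limit of 10.

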